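# Find the fullest ballast tin by feel and hold it up

## Task

The three closed ballast tins in the wooden rack look alike, but one is much the heaviest. One after another, starting at the end of the rack with the brass end plate, lift each tin straight up about 5 cm to feel its weight; put the lighter two back upright in the wells they came from, and finish holding the heaviest in the gripper, upright and still, at least 10 cm above the desk. Never tip a tin over, and leave the glass palette, the pin vise and the fuselage on its stand where they are.

Things in the scene. Friction and masses are not known exactly. Their poses are not given: they have to be found in the camera images.
- rack: Fixed wooden rack for the tins, 80 mm (x) by 320 mm (y) by 14 mm high, with three round wells 100 mm apart in a row along its y axis. Origin at the centre of its underside, on the desk. A brass plate, 22 mm wide, covers its top at the +y end (the left end as the robot sees it).
- well_1 (a point): Centre of the floor of the first well of the rack (6 mm above the desk). Round well 54 mm wide, 8 mm deep, so a tin has 3 mm of play all round. It is the well beside the brass end plate, at y = +100 mm in the rack's frame.
- well_2 (a point): Centre of the floor of the middle well of the rack (6 mm above the desk). Round well 54 mm wide, 8 mm deep, so a tin has 3 mm of play all round. At y = 0 in the rack's frame.
- well_3 (a point): Centre of the floor of the last well of the rack (6 mm above the desk). Round well 54 mm wide, 8 mm deep, so a tin has 3 mm of play all round. At y = -100 mm in the rack's frame.
- tin_a: One of three closed round ballast tins, identical to look at: bare steel body, dark green lid, 48 mm diameter, 50 mm tall, straight sided, standing upright. Origin at the centre of its underside, z along its axis upwards. Each weighs between 0.12 and 0.51 kg, and the heaviest is at least 0.14 kg heavier than either of the others; names and places do not tell which it is. The well floor is 6 mm above the desk, so a tin in its well has its top 56 mm above the desk.
- tin_b: One of three closed round ballast tins, identical to look at: bare steel body, dark green lid, 48 mm diameter, 50 mm tall, straight sided, standing upright. Origin at the centre of its underside, z along its axis upwards. Each weighs between 0.12 and 0.51 kg, and the heaviest is at least 0.14 kg heavier than either of the others; names and places do not tell which it is. The well floor is 6 mm above the desk, so a tin in its well has its top 56 mm above the desk.
- tin_c: One of three closed round ballast tins, identical to look at: bare steel body, dark green lid, 48 mm diameter, 50 mm tall, straight sided, standing upright. Origin at the centre of its underside, z along its axis upwards. Each weighs between 0.12 and 0.51 kg, and the heaviest is at least 0.14 kg heavier than either of the others; names and places do not tell which it is. The well floor is 6 mm above the desk, so a tin in its well has its top 56 mm above the desk.
- palette: Bystander: flat frosted-glass mixing palette, 70 by 110 by 8 mm, loose on the desk on the robot's side of the rack. Origin at the centre of its underside, long side along its y.
- pin_vise: Bystander: brass pin vise (small hand drill) lying on the desk beyond the rack, 95 mm long along its x, 10 mm thick. Origin under its middle, on the desk.
- stand: Bystander: wooden base 110 by 70 mm with a bent-steel spring clip that holds a black plastic fuselage half, open side up, 220 mm long along its x, 70 mm high overall. Loose on the desk to the left of the rack. Origin at the centre of the underside of the base.

How it is judged:
By the outcome, as a careful person would: the job done as asked, in the order asked, and still so for the second after the job is handed in, while the arm keeps its last pose, push and grip.
It also fails if it takes over 70 s, if anything falls off the work surface, if the arm or the gripper's body presses on something with over 40 N, if the wrist force passes 120 N, or if a joint passes its speed limit or range.

## Robot

A 6-joint arm with a two-finger parallel gripper is mounted at the origin on the work surface. World frame = base frame: x ahead of the robot, y to its left, z up, the work surface at z = 0. Lengths are in m, angles in rad, forces in N, time in s.
With the tool pointing down it reaches from about 0.325 to 0.9 m from the base axis. Payload 6.1 kg.
Tool frame: the origin (TCP) lies midway between the tips of the shut fingers; the grasp point (between the pads) lies 19 mm behind it; x points along the fingers, y is the direction in which the jaws open and shut, and the axes are right-handed (so a half turn about x gives the same grasp; the last joint's range is limited). The gripper opens to 85 mm and grips with 20 to 120 N. Pads are 22 mm wide; open, the fingers measure 114 mm over their backs; the gripper's body (76 mm by 85 mm) begins 54 mm behind the grasp point. The pads swing forward as they close: fully open they stand 13 mm farther back than shut.
Start: joints at [1.219, 0.22, 1.526, -0, 1.395, -0.126], TCP at [0.14, 0.609, 0.231] pointing down, gripper open.
Joint ranges: [-2.98, 2.98], [-0.91, 2.08], [0.09, 2.57], [-1.24, 4.39], [0.2, 2.65], [-2.68, 2.68]. Speed limits (rad/s): [2.57, 2.57, 3.01, 3.14, 3.14, 3.14].

## Interface

Orientations are given as [roll, pitch, yaw] about the fixed x, y, z axes, in that order (R = Rz(yaw) Ry(pitch) Rx(roll)).
In Python, from plant import movep, move_l, set_joints, gripper_to, hold, inverse_kinematics, observe, get_image, get_calibration, Unreachable, job_done gives the robot as it stands. Calls block until the motion is done:
- movep(position, orientation): joint-space move of the TCP to a pose.
- move_l(position, feed=0.15, rotation=None, max_force=None): straight line of the TCP; rotation=None keeps the orientation; feed is the mean speed in m/s. With max_force (N) it stops when the force on the tool has changed by that much, and returns True; else False.
- set_joints(angles): joint-space move.
- gripper_to(opening, f_grip=None): finger opening in m; f_grip is the grip in N (None keeps the last); returns when the fingers have stopped.
- hold(seconds).
- inverse_kinematics(position, orientation): joint angles nearest the present ones, or None.
- observe(): the state.
- get_image(name): name is "side" or "top"; returns (picture, depth): 400x640x3 uint8, red, green, blue; 400x640 float32, m along the optical axis (not along the pixel's ray), 0 where there is no reading.
- get_calibration(name): a dict with "intrinsics" (3x3 intrinsics, pixels), "dist_coeffs" ([k1, k2, p1, p2, k3] as OpenCV has them; the pictures are not rectified), "world_from_camera" (4x4, takes a point from camera to world coordinates). Camera axes: x right, y down, z forward; pixel columns grow to the right and rows downward; lengths in m; the calibration is good to about 2 mm. A picture is of the moment at which its call begins. get_calibration takes no time and is no camera call.
A pose or a line that the arm cannot do raises Unreachable and nothing moves.
- job_done(): hands the job in, once; it reports no verdict.
The state is a dict: "time_s": time; "q": joint angles; "joint_velocities": joint speeds; "joint_torque": joint torques, N m; "eef_pos": TCP position; "tcp_rot": TCP orientation; "ft_force": force on the tool from outside, world axes, zero at the start; "torque": the same for the moment, N m; "opening": finger opening in m.
Only numpy, scipy, OpenCV 4.12 (cv2) and the standard library are available. Lean on these libraries where they do the work, as an engineer would, in place of code of your own. Each camera call takes 0.05 s, during which the arm holds its last target.

## Working session

There is one attempt and no reset: what is moved stays moved. The work goes in short steps, each a Python script; the robot and the scene stay as the last script left them, time stands still between calls to the robot, and variables do not carry over. Pictures are saved under pics/ and viewed, and the job is handed in when it is done.

```bash
ls; mkdir -p pics
python3 - <<'E'
from plant import *
import cv2,numpy as np
for n in("side","top"):
    im,d=get_image(n); cv2.imwrite(f"pics/{n}0.png",im[:,:,::-1]); np.save(f"{n}0_d.npy",d)
    c=get_calibration(n); print(n,c)
print(observe())
E
```

```text
pics
side {'intrinsics': array([[498.11931576,   0.        , 323.78268376],
       [  0.        , 498.11931576, 197.8880185 ],
       [  0.        ,   0.        ,   1.        ]]), 'dist_coeffs': array([0.00063124, 0.        , 0.        , 0.        , 0.        ]), 'world_from_camera': array([[-0.86805656, -0.3888331 ,  0.30868532,  0.24426535],
       [-0.49616808,  0.65794534, -0.56650258,  0.79060258],
       [ 0.01717689, -0.64491609, -0.76406034,  0.93423144],
       [ 0.        ,  0.        ,  0.        ,  1.        ]])}
top {'intrinsics': array([[480.21161998,   0.        , 318.509045  ],
       [  0.        , 480.21161998, 203.5574253 ],
       [  0.        ,   0.        ,   1.        ]]), 'dist_coeffs': array([-0.01758654,  0.        ,  0.        ,  0.        ,  0.        ]), 'world_from_camera': array([[-0.00579898, -0.99842446,  0.05581195,  0.51291728],
       [-0.99972078,  0.00706695,  0.02254811,  0.1425507 ],
       [-0.02290701, -0.05566561, -0.99818666,  0.94569314],
       [ 0.        ,  0.        ,  0.        ,  1.        ]])}
{'time_s': 0.1, 'q': array([ 1.21889955e+00,  2.21179302e-01,  1.52750595e+00,  5.48530992e-06,
        1.39468471e+00, -1.26057277e-01]), 'joint_velocities': array([-0.00129827, -0.00103398, -0.00176946,  0.00064688,  0.00099899,
       -0.00105138]), 'joint_torque': array([-2.68640269e-04, -4.98242426e+01, -3.90544045e+01, -2.94878955e-04,
        5.67539537e-03, -7.74312497e-06]), 'eef_pos': array([0.13973942, 0.60861874, 0.23028389]), 'tcp_rot': array([-1.6998912 ,  1.56901901, -1.92573166]), 'ft_force': array([ 0.35539709,  0.41423077, -0.34131298]), 'torque': array([0.00293641, 0.01604298, 0.00986814]), 'opening': 0.0855143552812601}
```

View pics/side0.png

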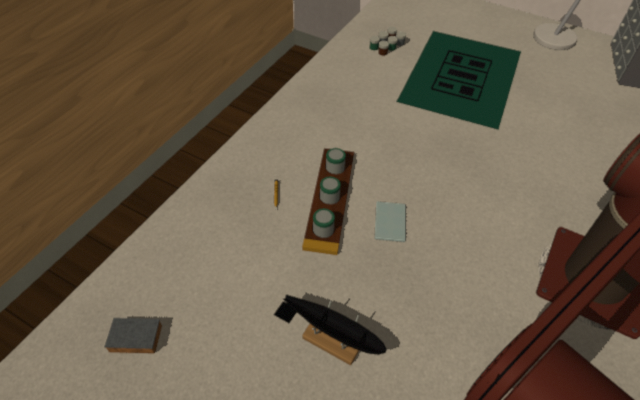

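View pics/top0.png

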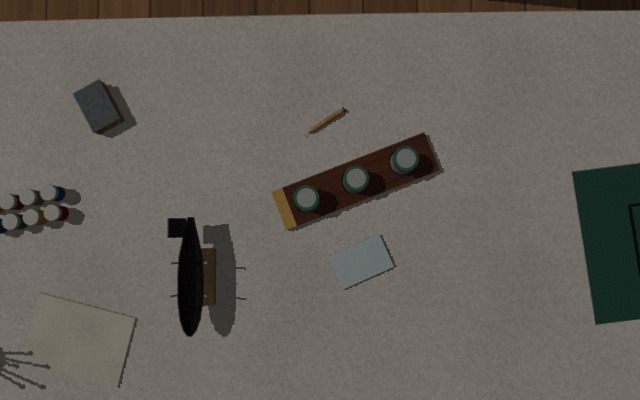

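The top view shows the brass plate at (285,210) and the lids at about (306,198), (356,180) and (405,159). In the side view the lids are at about (323,216), (330,186) and (336,157), with the plate at (321,246). Next I'll measure them.

```bash
cat > h.py <<'E'
import numpy as np,cv2
from plant import *
def ray(n,uv):
    c=get_calibration(n);K,D,T=c["intrinsics"],np.array(c["dist_coeffs"]),c["world_from_camera"]
    p=cv2.undistortPoints(np.array(uv,float).reshape(-1,1,2),K,D).reshape(-1,2)
    return T[:3,3],np.c_[p,np.ones(len(p))]@T[:3,:3].T
def onplane(n,uv,z):
    o,d=ray(n,uv); return o+d*((z-o[2])/d[:,2])[:,None]
E
python3 - <<'E'
from h import *
ctr={"top":[(306,198),(356,180),(405,159)],"side":[(324,216),(330,186),(336,157)]}
for n in("top","side"):
    im=cv2.imread(f"pics/{n}0.png")
    x0,y0,x1,y1=(260,90,460,300) if n=="top" else (265,130,425,265)
    cv2.imwrite(f"pics/{n}0z.png",cv2.resize(im[y0:y1,x0:x1],None,fx=3.5 if n=="top" else 4,fy=2.8 if n=="top" else 4,interpolation=cv2.INTER_NEAREST))
    hsv=cv2.cvtColor(im,cv2.COLOR_BGR2HSV)
    for c in ctr[n]: 
        r=range(c[0]-20,c[0]+21,2); print(n,c,[tuple(map(int,hsv[c[1],u])) for u in r])
E
```

```text
top (306, 198) [(15, 149, 77), (8, 150, 46), (9, 168, 44), (11, 163, 39), (74, 109, 54), (73, 59, 69), (40, 8, 98), (40, 8, 96), (30, 6, 92), (30, 11, 93), (30, 8, 93), (38, 11, 95), (38, 11, 96), (40, 8, 95), (40, 8, 93), (73, 79, 58), (74, 113, 52), (5, 184, 18), (4, 225, 17), (9, 198, 18), (5, 175, 16)]
top (356, 180) [(9, 144, 46), (8, 174, 44), (9, 161, 46), (13, 69, 26), (74, 107, 55), (73, 77, 60), (30, 8, 91), (30, 8, 93), (30, 8, 95), (40, 8, 95), (40, 8, 94), (30, 8, 94), (40, 8, 94), (20, 8, 90), (20, 8, 93), (73, 96, 56), (74, 110, 44), (12, 239, 16), (12, 174, 19), (8, 201, 19), (6, 215, 19)]
top (405, 159) [(10, 172, 43), (10, 166, 46), (6, 176, 29), (45, 7, 71), (73, 103, 57), (74, 98, 57), (42, 14, 93), (30, 9, 89), (40, 8, 91), (30, 8, 92), (45, 11, 94), (40, 8, 90), (40, 8, 91), (40, 8, 93), (30, 8, 91), (66, 16, 80), (74, 113, 54), (9, 121, 21), (11, 170, 21), (7, 158, 21), (7, 151, 22)]
side (324, 216) [(19, 56, 145), (19, 54, 146), (17, 69, 129), (10, 171, 67), (15, 165, 54), (68, 111, 69), (36, 36, 100), (26, 35, 109), (23, 39, 112), (24, 37, 111), (26, 35, 110), (24, 37, 110), (26, 37, 109), (26, 37, 109), (63, 68, 79), (58, 89, 43), (10, 200, 28), (10, 187, 30), (12, 228, 28), (10, 189, 31), (18, 68, 68)]
side (330, 186) [(19, 55, 144), (20, 56, 147), (19, 57, 143), (11, 131, 80), (10, 195, 64), (50, 95, 59), (67, 102, 75), (32, 35, 103), (25, 40, 109), (26, 37, 110), (24, 37, 111), (26, 37, 111), (24, 37, 111), (38, 39, 98), (68, 103, 69), (42, 116, 33), (12, 206, 31), (13, 246, 27), (10, 230, 30), (14, 111, 46), (18, 52, 73)]
side (336, 157) [(19, 54, 146), (19, 56, 145), (20, 57, 144), (15, 91, 92), (12, 206, 57), (48, 87, 53), (71, 122, 71), (47, 44, 93), (26, 37, 110), (26, 37, 111), (26, 35, 109), (26, 35, 109), (30, 34, 106), (58, 59, 82), (69, 123, 54), (12, 167, 26), (13, 219, 28), (10, 222, 31), (13, 189, 35), (19, 65, 75), (19, 56, 128)]
```

View pics/top0z.png

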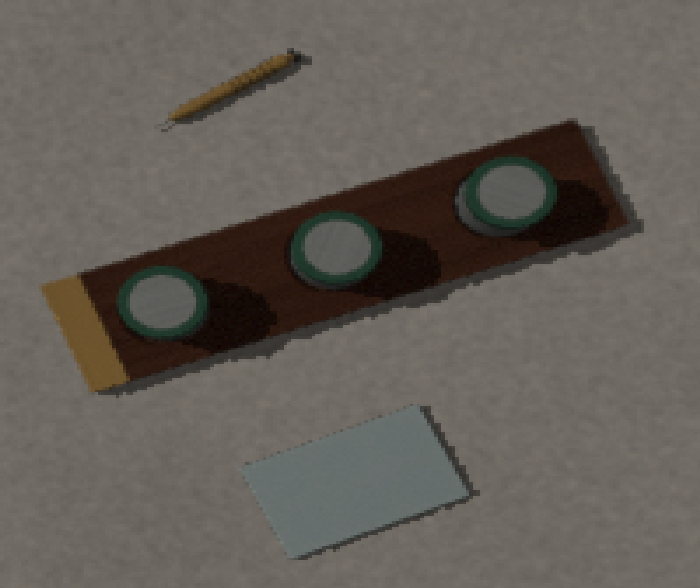

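View pics/side0z.png

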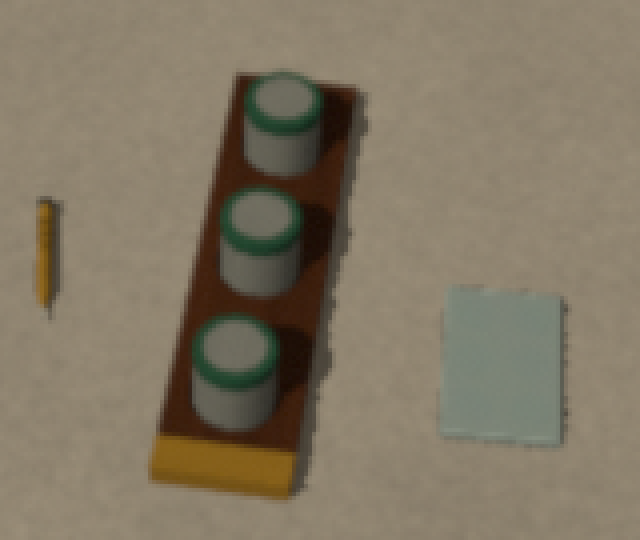

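Run:
```python
from h import *
rays={}
for n in("top","side"):
    im=cv2.imread(f"pics/{n}0.png"); h=cv2.cvtColor(im,cv2.COLOR_BGR2HSV)
    x0,y0,x1,y1=(260,90,460,245) if n=="top" else (265,130,370,265)
    g=cv2.inRange(h,(50,50,40),(90,255,255)); m=np.zeros_like(g); m[y0:y1,x0:x1]=g[y0:y1,x0:x1]
    cs,hi=cv2.findContours(m,cv2.RETR_CCOMP,cv2.CHAIN_APPROX_NONE)
    holes=[]; 
    for c,k in zip(cs,hi[0]):
        if k[3]>=0 and cv2.contourArea(c)>80:
            mo=cv2.moments(c); holes.append((mo['m10']/mo['m00'],mo['m01']/mo['m00'],mo['m00']))
    holes.sort(key=lambda a:a[0]); print(n,np.round(holes,1))
    P=onplane(n,[a[:2] for a in holes],0.056); print(np.round(P,4)); rays[n]=ray(n,[a[:2] for a in holes])
    # outer ring ellipse
    for c,k in zip(cs,hi[0]):
        if k[3]<0 and cv2.contourArea(c)>80:
            (cx,cy),(r1,r2),_=cv2.fitEllipse(cv2.convexHull(c)); print(" outer",round(cx,1),round(cy,1),round(r1,1),round(r2,1),np.round(onplane(n,[(cx,cy)],.056),4))
    if n=="top":
        b=cv2.inRange(h,(0,120,10),(25,255,255)); mm=np.zeros_like(b); mm[y0:y1,x0-5:x1]=b[y0:y1,x0-5:x1]
        mm[:, :][:]=mm; mm[:133,:360]=0
        c=max(cv2.findContours(mm,cv2.RETR_EXTERNAL,cv2.CHAIN_APPROX_NONE)[0],key=cv2.contourArea)
        r=cv2.minAreaRect(c); B=cv2.boxPoints(r); Q=onplane(n,B,.014); print("rack box",B,np.round(Q,4),np.linalg.norm(Q-np.roll(Q,1,0),axis=1),Q.mean(0))
for i in range(3):
    o1,d1=rays["top"][0],rays["top"][1][i]; o2,d2=rays["side"][0],rays["side"][1][i]
    A=np.c_[d1,-d2]; s=np.linalg.lstsq(A,o2-o1,rcond=None)[0]; print("tri",np.round((o1+d1*s[0]+o2+d2*s[1])/2,4),np.linalg.norm(o1+d1*s[0]-o2-d2*s[1]))
```

```text
top [[305.9 197.2 330.5]
 [355.8 177.6 333. ]
 [405.6 158.  335. ]]
[[5.746e-01 1.860e-01 5.600e-02]
 [6.105e-01 9.300e-02 5.600e-02]
 [6.464e-01 1.000e-04 5.600e-02]]
 outer 305.8 197.4 24.8 25.4 [[0.5743 0.1861 0.056 ]]
 outer 355.5 177.8 25.1 25.3 [[0.6102 0.0936 0.056 ]]
 outer 405.3 158.1 25.1 25.8 [[0.6462 0.0007 0.056 ]]
rack box [[271.03406 191.73874]
 [423.72992 131.70444]
 [438.617   169.56934]
 [285.92114 229.60364]] [[ 0.5888  0.2561  0.014 ]
 [ 0.7041 -0.0427  0.014 ]
 [ 0.6295 -0.0702  0.014 ]
 [ 0.5148  0.2272  0.014 ]] [0.07940659 0.32031208 0.07947371 0.31866099] [0.60928544 0.09260046 0.014     ]
side [[323.3 216.2 188.5]
 [329.8 183.4 160. ]]
[[0.5734 0.1864 0.056 ]
 [0.6092 0.0933 0.056 ]]
 outer 323.5 217.7 18.8 21.3 [[0.5708 0.1901 0.056 ]]
 outer 329.9 185.1 16.9 20.3 [[0.6062 0.0977 0.056 ]]
tri [0.5742 0.1859 0.055 ] 0.0009628372887477128
tri [0.6101 0.0927 0.0551] 0.0011198083760109417Traceback (most recent call last):
  File "<stdin>", line 24, in <module>
IndexError: index 2 is out of bounds for axis 0 with size 2
```

Row spacing is 99.7 mm and the lid height triangulates to 55 mm, which agrees with 56. The rack measures 80×320 and its yaw is about 21.1°. Next I'll check the IK for jaws across the rack.

```bash
cat >> h.py <<'E'
from scipy.spatial.transform import Rotation as Ro
W={1:(.5742,.1859),2:(.6101,.0929),3:(.6460,.0003)}
PSI=np.arctan2(W[1][1]-W[3][1],W[1][0]-W[3][0])-np.pi/2
def rpy(psi):
    y=np.array([np.cos(psi),np.sin(psi),0]);x=np.array([0,0,-1.])
    return Ro.from_matrix(np.c_[x,y,np.cross(x,y)]).as_euler('xyz')
ZG=.019
def avgf(k=8):
    a=[]
    for _ in range(k): hold(.06); a.append(observe()["ft_force"])
    return np.mean(a,0)
E
python3 - <<'E' 2>&1 | grep -v Warn
from h import *
print(np.degrees(PSI))
for off in(0,np.pi):
    o=rpy(PSI+off); print(o)
    for k in W:
        for z in(ZG,.15): print(k,z,inverse_kinematics([*W[k],z],o))
E
```

```text
21.149134092720043
[1.2016743  1.57079633 0.        ]
1 0.019 [ 1.82503344e-01  4.06834453e-01  1.72597521e+00 -4.44089210e-16
  1.00878299e+00 -1.86618680e-01]
1 0.15 [ 1.82503344e-01  2.38593653e-01  1.66238012e+00 -4.44089210e-16
  1.24061889e+00 -1.86618680e-01]
2 0.019 [ 2.33992319e-02  4.34022029e-01  1.68834296e+00 -4.44089210e-16
  1.01922766e+00 -3.45722792e-01]
2 0.15 [ 2.33992319e-02  2.69397303e-01  1.62522846e+00 -4.44089210e-16
  1.24696689e+00 -3.45722792e-01]
3 0.019 [-1.21509641e-01  4.91790849e-01  1.60660662e+00 -4.44089210e-16
  1.04319519e+00 -4.90631664e-01]
3 0.15 [-1.21509641e-01  3.34587860e-01  1.54421593e+00 -4.44089210e-16
  1.26278886e+00 -4.90631664e-01]
[-1.93991835  1.57079633  0.        ]
1 0.019 None
1 0.15 None
2 0.019 None
2 0.15 None
3 0.019 [-0.12150964  0.49179085  1.60660662  0.          1.04319519  2.65096099]
3 0.15 [-0.12150964  0.33458786  1.54421593  0.          1.26278886  2.65096099]
```

```bash
python3 - <<'E' 2>&1 | grep -v Warn
from h import *
o=rpy(PSI)
movep([*W[1],.15],o); print(observe()["time_s"])
print(move_l([*W[1],ZG],feed=.12,max_force=8))
s=observe(); print(s["time_s"],s["eef_pos"],s["ft_force"])
im,d=get_image("top"); cv2.imwrite("pics/t1.png",cv2.resize(im[90:300,220:460,::-1],None,fx=3,fy=2.8))
im,d=get_image("side"); cv2.imwrite("pics/s1.png",cv2.resize(im[100:300,220:480,::-1],None,fx=3,fy=3))
E
```

```text
2.2917
False
3.5333 [0.5750804  0.18609513 0.02002132] [-0.18974429 -0.05942136 -0.36182049]
```

View pics/s1.png

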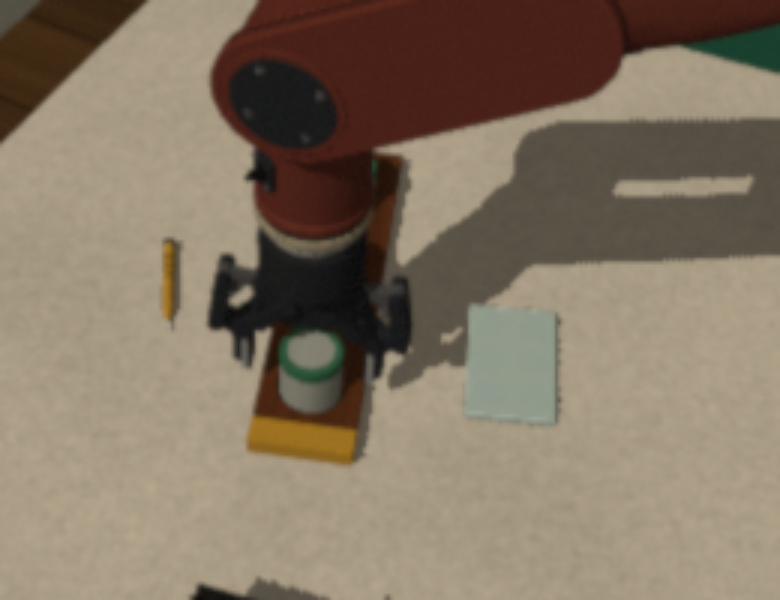

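View pics/t1.png

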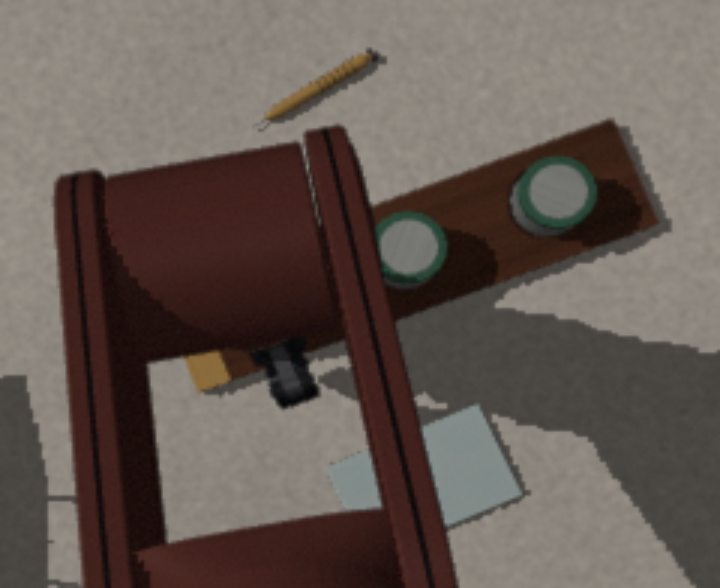

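The side view shows the fingers on either side of tin 1, with tips at about (243,362) and (376,372) in the zoomed picture, and the palette and pin vise are untouched. I'll check the tips against projected points.

```bash
python3 - <<'E' 2>&1 | grep -v Warn
from h import *
c=get_calibration("side");T=np.linalg.inv(c["world_from_camera"])
p=np.array(observe()["eef_pos"]); y=np.array([np.cos(PSI),np.sin(PSI),0])
for s in(-1,1):
  for w in (.043,.057):
    P=p+s*y*w; P[2]=.033
    uv=cv2.projectPoints(P[None],cv2.Rodrigues(T[:3,:3])[0],T[:3,3],c["intrinsics"],np.array(c["dist_coeffs"]))[0].ravel()
    print(s,w,(uv-[220,100])*3)
E
```

```text
-1 0.043 [364.0048539  373.33427408]
-1 0.057 [382.38826751 375.73917668]
1 0.043 [251.90801938 358.67016717]
1 0.057 [233.79355787 356.30054747]
```

The projections match the picture. Next: grip, weigh, and put the tin back.

```bash
cat >> h.py <<'E'
def weigh(k):
    f0=avgf(); gripper_to(0.040,f_grip=45); s=observe(); print("grip",s["opening"],s["ft_force"],s["eef_pos"])
    move_l([*W[k],ZG+.052],feed=.08); hold(.3); f1=avgf(); s=observe()
    print("lifted",s["opening"],s["eef_pos"],"dF",f1-f0,"kg",-(f1-f0)[2]/9.81,"t",s["time_s"])
def snap(tag):
    for n,(x0,y0,x1,y1) in {"side":(220,100,480,300),"top":(160,70,460,300)}.items():
        im,_=get_image(n); cv2.imwrite(f"pics/{n}_{tag}.png",cv2.resize(im[y0:y1,x0:x1,::-1],None,fx=2.5,fy=2.5))
E
python3 - <<'E' 2>&1 | grep -v Warn
from h import *
weigh(1); snap("l1")
E
```

```text
grip 0.04695212860321299 [ 0.67164304 -0.58696165  0.8999051 ] [0.57443064 0.18594498 0.01921446]
lifted 0.04691722732384639 [0.57421288 0.18590134 0.071016  ] dF [ 0.26898749  0.02377143 -1.57257165] kg 0.16030292083945058 t 6.1083
```

View pics/side_l1.png

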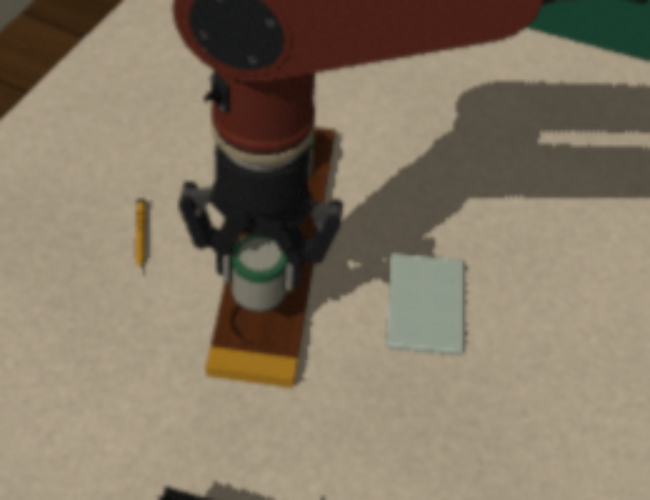

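Tin 1 is up and upright at about 0.16 kg, with its empty well visible at (245,320). I'll return it and weigh tin 2.

```bash
cat >> h.py <<'E'
def back(k):
    r=move_l([*W[k],ZG],feed=.05,max_force=12); hold(.2); s=observe(); print("down",r,s["eef_pos"],s["ft_force"])
    if s["eef_pos"][2]>ZG+.004: print("NOT SEATED"); return False
    gripper_to(.085); hold(.1); move_l([*W[k],.15],feed=.15); s=observe(); print("rel",s["opening"],s["ft_force"],s["time_s"]); return True
def approach(k):
    o=rpy(PSI); movep([*W[k],.15],o); r=move_l([*W[k],ZG],feed=.12,max_force=8); s=observe(); print("appr",r,s["eef_pos"],s["ft_force"]); return not r
E
python3 - <<'E' 2>&1 | grep -v Warn
from h import *
if back(1):
    snap("b1")
    if approach(2): weigh(2); snap("l2")
E
```

```text
down True [0.5735794  0.18578133 0.01919757] [-0.36013659 -0.75091656  5.52154269]
rel 0.08521713425940826 [ 0.63868875 -0.82686219  0.07964709] 9.0167
appr False [0.61101231 0.09294587 0.02005617] [ 0.44354856  1.08276741 -0.08584803]
grip 0.04708029785784714 [ 0.34361789 -0.24119507  2.4477403 ] [0.61027997 0.09288433 0.01919527]
lifted 0.047259537290032294 [0.61011112 0.09288788 0.07101852] dF [-0.13524415 -0.09833139 -2.09376069] kg 0.21343126259829828 t 13.3083
```

View pics/side_b1.png

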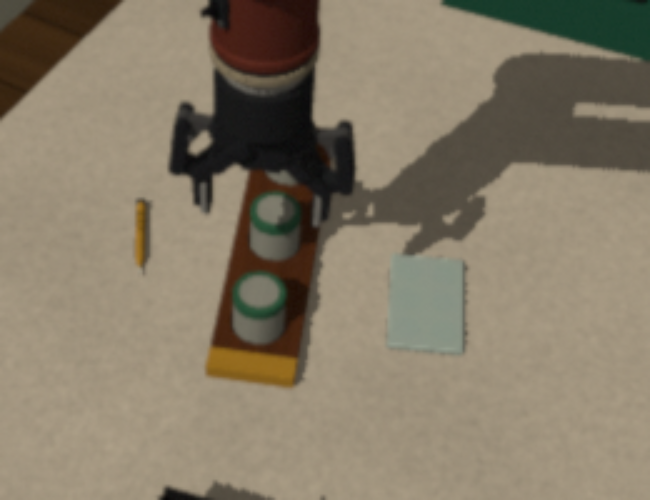

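View pics/side_l2.png

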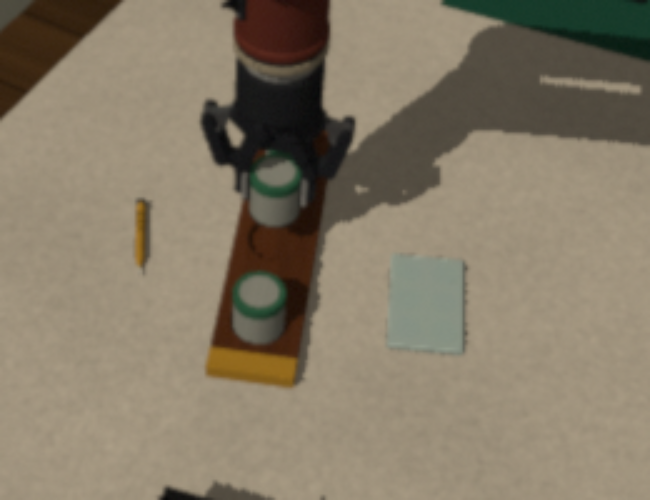

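Tin 1 is back upright in its well at (260,305), and tin 2 is lifted cleanly at about 0.21 kg. Tin 3 is next.

```bash
python3 - <<'E' 2>&1 | grep -v Warn
from h import *
if back(2):
    snap("b2")
    if approach(3): weigh(3); snap("l3")
E
```

```text
down False [0.61037223 0.09292793 0.01920911] [-0.57314561  0.36412048 -1.84519226]
rel 0.08477621971436256 [-0.34862418  0.69350521 -0.63940566] 16.3917
appr False [6.46938875e-01 2.04115502e-04 2.01543131e-02] [-0.56379864 -0.66298586 -0.19011846]
grip 0.04711016713058539 [-1.77825047 -0.15021236  3.04726313] [6.46007597e-01 2.22022626e-04 1.91848916e-02]
lifted 0.04716256461147615 [6.46012024e-01 3.26059608e-04 7.10075418e-02] dF [ 0.11684832  0.12457768 -5.09415784] kg 0.519282144873955 t 20.6833
```

View pics/side_l3.png

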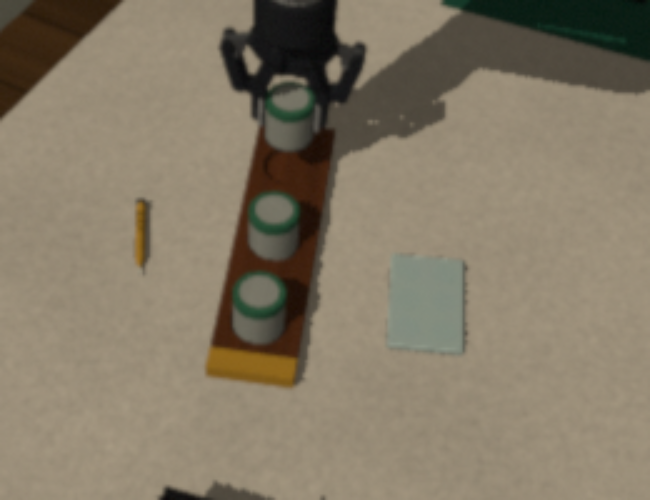

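View pics/top_l3.png

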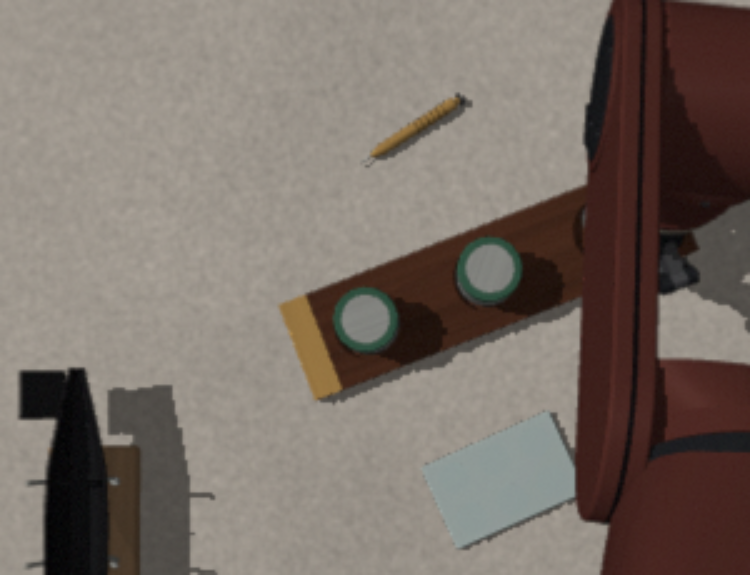

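Tin 3 is the heaviest at about 0.52 kg, against 0.16 and 0.21. Tins 1 and 2 stand in their wells at (365,320) and (489,270) in the top zoom. I'll raise tin 3 and verify.

```bash
python3 - <<'E' 2>&1 | grep -v Warn
from h import *
move_l([*W[3],ZG+.145],feed=.08); hold(1.0); s=observe(); print(s["eef_pos"],s["opening"],s["ft_force"],s["time_s"],abs(s["joint_velocities"]).max())
snap("fin")
im,_=get_image("top"); im=im[:,:,::-1].copy(); h=cv2.cvtColor(im,cv2.COLOR_BGR2HSV)
g=cv2.inRange(h,(50,50,40),(90,255,255)); g[:90]=0;g[245:]=0;g[:,:260]=0;g[:,390:]=0
cs,hi=cv2.findContours(g,cv2.RETR_CCOMP,cv2.CHAIN_APPROX_NONE)
for c,k in zip(cs,hi[0]):
    if k[3]>=0 and cv2.contourArea(c)>80:
        m=cv2.moments(c); print(onplane("top",[(m['m10']/m['m00'],m['m01']/m['m00'])],.056))
# movement of bystanders vs first picture
a=cv2.imread("pics/top0.png").astype(int)
d=abs(im.astype(int)-a).max(2)
for n,(x0,y0,x1,y1) in dict(stand=(160,205,250,340),vise=(300,95,355,140),palL=(325,230,375,295)).items(): print(n,(d[y0:y1,x0:x1]>25).mean())
E
```

```text
[6.46001192e-01 2.96027696e-04 1.64019638e-01] 0.047280052359611524 [-1.03238188  0.20867844 -5.07267593] 23.1 0.001737618714168986
[[0.57482066 0.18633897 0.056     ]]
[[0.61161664 0.09348541 0.056     ]]
stand 0.5146502057613169
vise 0.9272727272727272
palL 0.9852307692307692
```

View pics/side_fin.png

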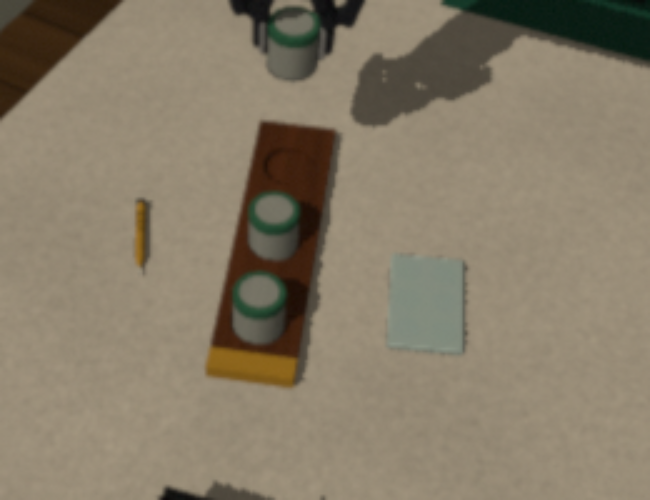

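View pics/top_fin.png

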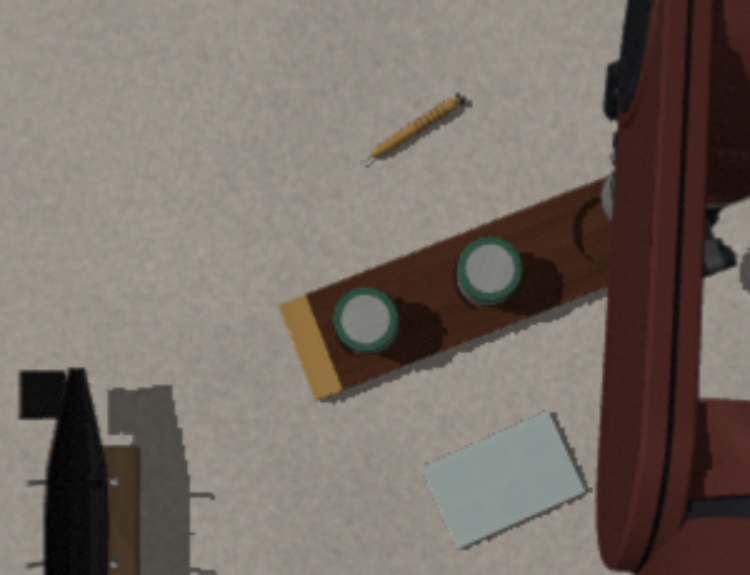

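Tin 3 hangs upright and the other two tins read back within 1.5 mm of where they started. My bystander difference test came out large because the picture's brightness changed, so I'll redo it in a way that doesn't depend on brightness.

```bash
python3 - <<'E' 2>&1 | grep -v Warn
from h import *
a=cv2.imread("pics/top0.png"); b=get_image("top")[0][:,:,::-1].copy()
for n,(x0,y0,x1,y1) in dict(stand=(160,205,250,340),vise=(300,95,355,140),pal=(325,230,395,295),rack=(270,170,300,235)).items():
    t=cv2.cvtColor(a[y0:y1,x0:x1],6); s=cv2.cvtColor(b[y0-8:y1+8,x0-8:x1+8],6)
    r=cv2.matchTemplate(s,t,cv2.TM_CCOEFF_NORMED); _,v,_,l=cv2.minMaxLoc(r); print(n,round(v,3),l[0]-8,l[1]-8)
s=observe(); print(s["eef_pos"],s["ft_force"][2],s["time_s"])
E
```

```text
stand 0.999 0 0
vise 0.998 0 0
pal 0.995 0 0
rack 0.999 0 0
[6.46007683e-01 3.08792576e-04 1.63990759e-01] -3.954997482874856 23.3
```

```bash
python3 -c "
from plant import *
s=observe();print(s['time_s'],s['opening']);job_done()"
```

```text
23.3 0.046790240930254294
the job is handed in; nothing more can be done
```

The job is done and handed in at 23.3 s. The arm is holding the heaviest tin, the one from well_3, upright and still about 15 cm above the desk.

I lifted the tins straight up about 5 cm in order, starting at the brass end plate:

| Well | Measured weight | Where the tin is now |
|---|---|---|
| well_1 | about 0.16 kg | back upright in its well |
| well_2 | about 0.21 kg | back upright in its well |
| well_3 | about 0.52 kg | held in the gripper |

**Last checks**
- **Returned tins:** they measured within about 1.5 mm of where they started.
- **Held tin:** the grip stayed at 47 mm, and the arm was still. Its height comes from the tool position, not from a separate camera measurement.
- **Other objects:** the palette, pin vise, fuselage stand and rack showed no shift in the top view.

**Disagreements**
- **Bystander check:** my first before-and-after picture comparison flagged large differences. The picture brightness had changed, and a brightness-independent match showed no movement.
- **Weight readings:** the 0.52 kg is slightly above the stated 0.51 kg maximum. The force readings are noisy; the last vertical one was −4.0 N against about −5.1 N before. The gap to the next heaviest tin is about 0.3 kg, so the choice of tin is not in doubt.
- **First put-down:** lowering the first tin stopped on the force limit, but at the height where I had picked it up, so it was seated.

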